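# Clamp a circuit board in the indexed repair holder

## Task

In the blue board holder, slide the green circuit board along its rests, without lifting it out, until it is fully home against the silver end stop. Then pull the red spring knob up, slide the movable jaw one notch towards the board so that its lip covers the board's edge, and let the knob go so that its pin drops fully into the notch. Leave the other things on the bench where they are.

Things in the scene. Friction and masses are not known exactly. Their poses are not given: they have to be found in the camera images.
- holder: Board holder fixed to the bench. Blue base plate, in its frame (mm) x -90..100, y -205..78, top z 12. Origin on the bench; z up, x = way the board slides home, y = from movable to fixed jaw. Two rests 10 wide lie along x at y -40 and +40, x -70..85, top z 40, open between them down to the plate. White marks at x -71 show the notches, a red pointer on the carriage the present one.
- end_stop (a point): Middle of the silver end stop's face that looks to the holder's -x, at the height of the rests (40 mm). In the holder's frame x 85, y 0 mm; 60 mm wide in y, top at z 56 mm.
- fixed_jaw (a point): On the inner wall face (y 56 mm in the holder's frame) of the silver fixed jaw, at rest height. The wall runs x -70..85 mm, top z 55; a lip stands 8 mm out of it over the board's edge at z 49..55.
- jaw_face (a point): On the inner wall face of the silver movable jaw, at rest height; in the holder's frame x 15, y -80 mm at the starting notch. The wall spans x -45..75 mm, top z 55; a lip stands 8 mm out of it towards the board at z 49..55. Behind it lies its carriage, x -40..70 mm, reaching 85 mm back (-y) from the face, top z 44.
- board_center (a point): Centre of the green circuit board, 140 (x) x 110 (y) x 4 mm, 0.2-0.4 kg, with parts up to 28 mm tall on it. Axes as the holder's. Loose on the rests, +y edge under the fixed jaw's lip, 30 to 55 mm short of home. Home: x 15, y -1..1, z 42 mm in the holder's frame, far edge on the end stop. Sliding it takes 1 to 6 N. The movable jaw, coming in, squares it to the fixed jaw.
- board_near_edge (a point): Middle of the board's -x edge (70 mm from its centre), half thickness: where to push it home with closed fingers from the -x side. Fingertips may go down to z 20 mm here.
- knob_grip (a point): Centre of the red knob of the spring pin: 34 mm diameter, from 56 to 81 mm above the bench with the pin in (this point at 69 mm), then a rim 40 mm in diameter up to 86 mm. Holder's frame x 15, y -135 mm at the starting notch; travels with the jaw. Pull straight up. Under it a 22 mm collar on the carriage (top 54 mm); the jaw's wall begins 26 mm to its +y side, x sides are free.
- knob (a joint): Lift of knob and pin, m: 0 = pin fully in a notch, 0.018 = stop. A spring pulls it down (7 N at 0, 10 N at the top). Above about 0.013 the pin clears the teeth and the jaw can slide; on a tooth between notches it reads about 0.013. The round-nosed pin drops in if let go within about 2 mm of a notch.
- jaw (a joint): Position of the movable jaw, m, growing along the holder's +y (towards the board and fixed jaw). Notches at -0.024, 0 (start), 0.024 (the one wanted) and 0.048; the pin has about 1 mm play to each side. Slides with about 2 N when the pin is out.
- multimeter: Bystander: multimeter lying flat, 180 x 85 x 50 mm; origin at the centre of its underside.
- tape_roll: Bystander: white roll lying flat, 100 mm diameter, 45 mm tall; origin at the centre of its underside.
- jar: Bystander: amber jar with blue cap, 70 mm diameter, 90 mm tall; origin at the centre of its underside.
- screwdriver: Bystander: orange screwdriver, 200 mm long, lying along its x; origin under its middle.
Things that resemble listed ones, but are neither listed nor needed, are in the scene too. Leave any purple look-alike of the part that bears board_center alone.

How it is judged (in metres and radians):
On the way, in this order (a step that is already met when the one before it is completed fails the run):
1. the board is home against the end stop, the jaw still at its first notch (x of board_center in the frame of holder above 0.011 m and value of joint jaw below 0.004 m), for 0.2 s.
2. the knob is pulled up so that the pin clears its notch (value of joint knob above 0.011 m), for 0.1 s.
3. the pin is down in the next notch towards the board (value of joint jaw between 0.021 and 0.027 m and value of joint knob below 0.003 m), for 0.2 s.
At the end, for the whole second after the job is handed in: The jaw stands in the notch at 24 mm (within 3 mm) with the pin down (within 3 mm); the board lies flat and square (within 0.05 rad) on its rests between the jaws, home against the end stop (within 4 mm), at rest (all of step 3 and x of board_center in the frame of holder between 0.011 and 0.018 m and y of board_center in the frame of holder between -0.004 and 0.004 m and z of board_center in the frame of holder between 0.038 and 0.046 m and angle between the z axis of board_center and the z axis of holder, either way round below 0.05 rad and angle between the x axis of board_center and the x axis of holder, either way round below 0.05 rad and linear speed of board below 0.01 m/s); the robot touches nothing.
It fails at once if the board is lifted out of the holder (z of board_center in the frame of holder above 0.065 m).
It fails at once if a bystander is disturbed (moved over 30 mm) (distance of any of multimeter, tape_roll, jar, screwdriver from where it was at the start of the episode above 0.03 m).
It also fails if it takes over 45 s, if anything falls off the work surface, if the arm or the gripper's body presses on something with over 40 N, if the wrist force passes 120 N, or if a joint passes its speed limit or range.

## Robot

A 7-joint arm with a two-finger parallel gripper is mounted at the origin on the work surface. World frame = base frame: x ahead of the robot, y to its left, z up, the work surface at z = 0. Lengths are in mm, angles in degrees, forces in N, time in s.
With the tool pointing down it reaches from about 400 to 925 mm from the base axis. Payload 4.1 kg.
Tool frame: the origin (TCP) lies midway between the tips of the shut fingers; the grasp point (between the pads) lies 19 mm behind it; x points along the fingers, y is the direction in which the jaws open and shut, and the axes are right-handed (so a half turn about x gives the same grasp; the last joint's range is limited). The gripper opens to 85 mm and grips with 20 to 120 N. Pads are 22 mm wide; open, the fingers measure 114 mm over their backs; the gripper's body (76 mm by 85 mm) begins 54 mm behind the grasp point. The pads swing forward as they close: fully open they stand 13 mm farther back than shut.
Start: joints at [64.057, 22.827, 2.584, 88.041, -1.071, 69.15, -2.905], TCP at [225.24, -609.763, 231.347] pointing down, gripper open.
Joint ranges: [-161.44, 161.44], [-28.35, 127.94], [-78.24, 83.42], [0, 140.83], [-78.03, 258.03], [13.02, 114.36], [-168.23, 168.23]. Speed limits (degrees/s): [147.25, 147.25, 180, 180, 180, 180, 180].

## Interface

Orientations are given as a 3x3 rotation matrix whose columns are the frame's x, y, z axes.
In Python, from rig import env gives the robot as it stands.
- The arm moves only by the tool apply_moves, never from a script. Its argument "deltas" is a list that holds one entry, the list of rows, each a list of 5 numbers: the closure, from -1 (fully open) to 1 (shut), then the shift along the tool's x, y, z in units of 750 mm (1.0 is 750 mm), then the turn about the tool's x in units of 45 degrees (1.0 is 45 degrees). In form: [[[grip, x, y, z, twist], ...]]. A call has 1 to 12 rows; each row shifts and turns the commanded pose from where the row before left it, along the tool's axes as they then stand; what a row does not reach is not made up. A row lasts 1/10 s, in which the tool goes at most 50 mm and 8.59 degrees, less where a joint would pass 70% of its speed; a pose out of reach is approached as far as the arm can. A call with a number of a shift or a turn outside -1 to 1 is refused whole. A call with a gripper value outside its range is refused whole. The fingers move at their own pace and stop on an object; the grip force is fixed at half the most. Time passes only in rows, so rows that do not move let the fingers close. It gives the time, the measured TCP pose, the force and the opening at its end, in the units of the state.
- env.state(): the state, without advancing time (a new reading comes with each control period).
- env.snapshot(name): name is "scene" or "top" or "wrist"; returns a dict with "frame" (420x560x3 uint8, blue, green, red), "z_map" (420x560 float32, mm along the optical axis (not along the pixel's ray), 0 where there is no reading), "K" (3x3 intrinsics, pixels), "position" and "rotation" of the camera in the world; the wrist camera has in their place "T_tool_cam" (4x4, takes a point from camera to tool coordinates, whose origin is the TCP and whose axes are the tool frame's). Camera axes: x right, y up, looking along -z (the intrinsics and any distortion apply to the point x, -y, -z); pixel columns grow to the right and rows downward; lengths in mm; the calibration is good to about 2 mm. A picture is of the moment at which its call begins: read the wrist's pose just before it.
- env.finish_job(): hands the job in, once; it reports no verdict.
Trained networks look in the newest picture that a camera, given by its name, has taken for a name from the list of things; names that differ only in an ending like _2 or _b are one class to them, and where a whole thing is asked for, a point or a joint stands for the part that bears it (a point fixed in the world has none). Each returns a list of dicts, best first, with "p" (0 to 1); they miss things now and then, are a little off and sometimes report something else, mostly with a low value. They report only what shows in the picture. A call takes as long as a camera call. They do not tell look-alikes from the thing itself.
- env.masks_of(label, camera): "region" (420x560 bool, what is visible of it) and "point" ([row, column] in pixels, amid what is visible of it).
- env.mark_of(label, camera): "point" ([row, column] in pixels: a listed point, or the origin of a listed thing).
The state is a dict: "t": time; "q": joint angles; "dq": joint speeds; "tau": joint torques, N m; "tcp_pos": TCP position; "eef_rot": TCP orientation; "contact_force": force on the tool from outside, world axes, zero at the start; "torque": the same for the moment, N m; "finger_gap": opening from 0.0 (shut) to 1.0 (fully open).
Only numpy, scipy, OpenCV 4.12 (cv2) and the standard library are available. Lean on these libraries where they do the work, as an engineer would, in place of code of your own. Each camera call takes 0.05 s, during which the arm holds its last target. There are 200 camera calls.

## Working session

There is one attempt and no reset: what is moved stays moved. The work goes in short steps, Python scripts to look and compute and a tool call to move; the robot and the scene stay as the last step left them, time stands still between calls to the robot, and variables do not carry over. Pictures are saved under pics/ and viewed, about 8 in all and at most 12, crops included, and the job is handed in when it is done.

Besides the shell and the picture viewer there is one more tool, called after "Call:" by a JSON object that holds its "api" and its "payload", one argument or row to a line. apply_moves: Moves the arm, as the interface text tells. Shifts and turns lie within -1 to 1; 1 stands for 750 mm of shift or 45 degrees of turn. Its arguments: {"type":"object","properties":{"deltas":{"type":"array","items":{"type":"array","items":{"type":"array","items":{"type":"number"}}}}},"required":["deltas"]}

```bash
ls; mkdir -p pics
cat > h.py <<'E'
import numpy as np, cv2
from rig import env
def cam(s):
    st=env.state()
    if 'T_tool_cam' in s:
        T=np.eye(4);T[:3,:3]=np.array(st['eef_rot']);T[:3,3]=st['tcp_pos'];T=T@np.array(s['T_tool_cam']);return T[:3,:3],T[:3,3]
    return np.array(s['rotation']),np.array(s['position'])
def ray(s,p):
    R,t=cam(s);K=np.array(s['K']);r,c=p
    return t,R@np.array([(c-K[0,2])/K[0,0],-(r-K[1,2])/K[1,1],-1.])
def atz(s,p,z):
    t,d=ray(s,p);return t+d*(z-t[2])/d[2]
def atd(s,p):
    t,d=ray(s,p);r,c=map(int,np.round(p));w=s['z_map'][max(r-1,0):r+2,max(c-1,0):c+2];w=w[w>0]
    return t+d*(np.median(w) if w.size else np.nan)
def px(s,P):
    R,t=cam(s);K=np.array(s['K']);v=R.T@(np.array(P)-t);return K[1,2]+K[1,1]*(-v[1])/(-v[2]),K[0,2]+K[0,0]*v[0]/(-v[2])
E
python3 - <<'E'
from h import *
np.set_printoptions(precision=1,suppress=True)
print({k:(np.round(v,2).tolist() if not isinstance(v,float) else v) for k,v in env.state().items()})
for c in("scene","top"):
    s=env.snapshot(c);cv2.imwrite(f"pics/{c}0.png",s['frame']);print(c,cam(s)[1],s['K'][0][0],[k for k in s])
    for n,z in [("holder",0),("end_stop",40),("fixed_jaw",40),("jaw_face",40),("board_center",42),("board_near_edge",42),("knob_grip",69),("multimeter",0),("tape_roll",0),("jar",0),("screwdriver",0)]:
        for d in env.mark_of(n,c)[:3]: print(n,round(d['p'],2),np.round(d['point']),atz(s,d['point'],z),atd(s,d['point']))
E
```

```text
pics
{'t': 0.0, 'q': [64.06, 22.87, 2.58, 88.11, -1.07, 69.15, -2.91], 'dq': [-0.09, -0.03, -0.02, -0.0, 0.05, -0.14, 0.0], 'tau': [-0.0, -47.51, 1.36, -25.42, 0.01, 0.01, -0.0], 'tcp_pos': [225.02, -609.14, 230.26], 'eef_rot': [[-0.0, 0.35, -0.94], [0.0, -0.94, -0.35], [-1.0, -0.0, 0.0]], 'contact_force': [0.11, -1.27, -0.01], 'torque': [-0.05, -0.07, -0.04], 'finger_gap': 0.9980746239542851}
scene [1488.3   92.4 1190.7] 530.203997379733 ['frame', 'z_map', 'K', 'position', 'rotation']
holder 0.97 [239. 295.] [576.1  24.1   0. ] [609.3  26.6  43.3]
end_stop 0.92 [257. 299.] [664.1  40.4  40. ] [670.9  40.8  49.4]
end_stop 0.39 [240. 294.] [608.   23.2  40. ] [611.3  23.5  44.3]
fixed_jaw 0.65 [230. 315.] [569.1  78.6  40. ] [579.   78.8  52.4]
jaw_face 0.95 [240. 268.] [615.5 -47.1  40. ] [625.  -45.6  52.6]
jaw_face 0.51 [206. 285.] [488.9 -12.   40. ] [511.2  -9.6  65.7]
board_center 0.81 [220. 292.] [540.8  11.6  42. ] [565.   13.6  71.2]
board_center 0.73 [186. 343.] [398.1 154.4  42. ] [362.2 156.5   4.2]
board_near_edge 0.85 [205. 285.] [486.3 -10.4  42. ] [508.6  -8.1  67.6]
b
[... 990 characters left out ...]
nter 0.79 [261. 235.] [351.7 142.7  42. ] [351.1 143.9  31. ]
board_center 0.16 [238. 412.] [ 430.1 -384.7   42. ] [ 430.6 -398.2    0.7]
board_near_edge 0.85 [219. 283.] [481.5   0.6  42. ] [481.3   0.6  46. ]
board_near_edge 0.74 [247. 218.] [393.9 195.1  42. ] [393.2 200.7   5.6]
knob_grip 0.48 [171. 320.] [ 625.  -105.3   69. ] [ 621.9 -103.6   86.3]
multimeter 0.98 [238. 170.] [418.4 352.7   0. ] [418.4 340.9  43.1]
tape_roll 0.95 [240. 414.] [ 424.5 -404.6    0. ] [ 424.5 -404.1    1.3]
tape_roll 0.29 [170. 170.] [632.  358.7   0. ] [617.4 335.1  84.8]
jar 0.61 [168. 172.] [639.1 354.    0. ] [624.5 331.3  82.3]
screwdriver 0.54 [181. 415.] [ 610.4 -409.1    0. ] [ 608.  -403.9   15.6]
```

View images.

Run:
```python
import cv2
a=cv2.imread("pics/top0.png")[130:280,180:360];b=cv2.imread("pics/scene0.png")[160:300,200:390]
cv2.imwrite("pics/tc.png",cv2.resize(a,None,fx=4,fy=4,interpolation=2));cv2.imwrite("pics/sc.png",cv2.resize(b,None,fx=4,fy=4,interpolation=2))
```

```text
(no output)
```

View pics/tc.png

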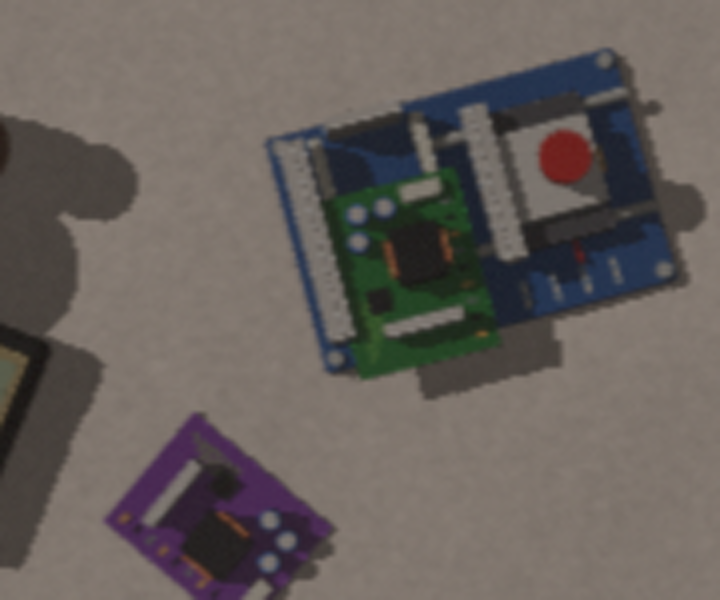

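View pics/sc.png

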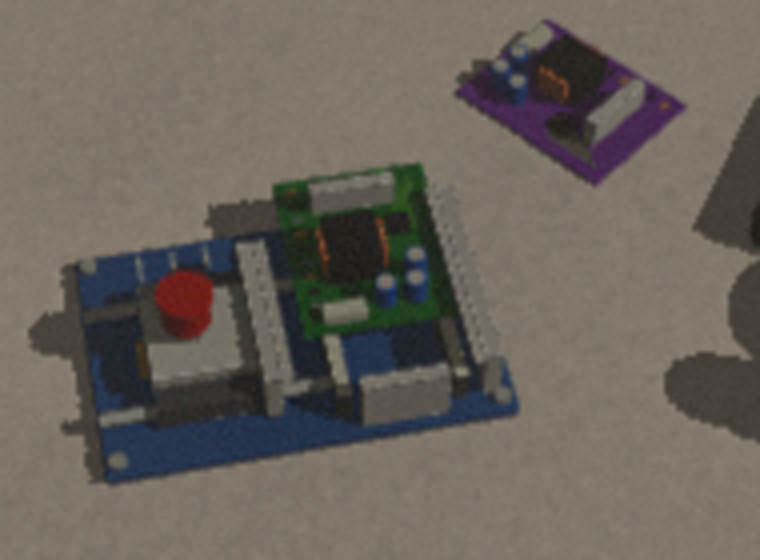

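```bash
cat >> h.py <<'E'
from scipy.optimize import least_squares
def fit(H,W):
    H=np.array(H,float)[:,:2];W=np.array(W,float)[:,:2]
    h=H-H.mean(0);w=W-W.mean(0);a=np.arctan2((h[:,0]*w[:,1]-h[:,1]*w[:,0]).sum(),(h*w).sum())
    R=np.array([[np.cos(a),-np.sin(a)],[np.sin(a),np.cos(a)]]);o=W.mean(0)-R@H.mean(0)
    return np.degrees(a),o,R,W-(H@R.T+o)
def red(s):
    f=cv2.cvtColor(s['frame'],cv2.COLOR_BGR2HSV);m=((f[...,0]<8)|(f[...,0]>172))&(f[...,1]>150)&(f[...,2]>60)
    n,l,st,c=cv2.connectedComponentsWithStats(m.astype('uint8'));i=1+np.argmax(st[1:,4]);return c[i][::-1],st[i]
E
python3 - <<'E'
from h import *
np.set_printoptions(precision=1,suppress=True)
s=env.snapshot("top")
C=[(165,247),(142,333),(200.5,351.2),(223,263.7)]
W=[atz(s,p,12) for p in C];H=[(100,78),(100,-205),(-90,-205),(-90,78)]
a,o,R,res=fit(H,W);print(a,o);print(res)
p,st=red(s);k=atz(s,p,86);print("knob",k,st,R.T@(k[:2]-o))
# board green mask
f=cv2.cvtColor(s['frame'],cv2.COLOR_BGR2HSV);m=((abs(f[...,0].astype(int)-60)<20)&(f[...,1]>100)).astype('uint8')
n,l,stt,c=cv2.connectedComponentsWithStats(m);i=1+np.argmax(stt[1:,4]);r=cv2.minAreaRect(np.argwhere(l==i)[:,::-1].astype('float32'));print(r)
for q in cv2.boxPoints(r): w=atz(s,q[::-1],44)[:2];print(q,w,R.T@(w-o))
E
```

```text
16.31841237673088 [574.6  13.9]
[[ 0.5 -0.5]
 [-1.6  3.9]
 [-2.  -0.5]
 [ 3.  -3. ]]
knob [ 628.  -106.3   86. ] [315 163  13  13 120] [  17.4 -130.3]
((285.1134948730469, 207.76931762695312), (29.2135066986084, 35.20602035522461), 87.1375961303711)
[266.8 194.1] [555.6  51.7] [-7.7 41.6]
[302.  192.3] [562.8 -54.4] [-30.5 -62.2]
[303.4 221.5] [474.8 -60. ] [-116.6  -42.9]
[268.3 223.2] [467.5  45.5] [-93.9  60.4]
```

Call:
{"api": "apply_moves", "payload": {
  "deltas": [
    [[1, -0.01, 0, 0, -0.19], [1, -0.01, 0, 0, -0.19], [1, 0, 0, 0, -0.19], [1, 0, 0, 0, -0.19], [1, 0, 0, 0, -0.19], [1, 0, 0, 0, -0.19], [1, 0, 0, 0, -0.19], [1, 0, 0, 0, -0.19], [1, 0, 0, 0, -0.19], [1, 0, 0, 0, -0.19], [1, 0, 0, 0, -0.007]]
  ]
}}

```text
t: 2.35
tcp_pos: [225.1, -609.8, 246.3]
eef_rot: [[0.0, 0.961, 0.277], [0.0, 0.277, -0.961], [-1.0, 0.0, 0.0]]
contact_force: [-0.6, -0.0, 0.8]
finger_gap: 0.001
```

Run:
```python
from h import *
np.set_printoptions(precision=3,suppress=True)
st=env.state();print(st['t'],np.round(st['tcp_pos'],1),np.array(st['eef_rot']),np.round(st['q'],1))
print(np.array(env.snapshot("wrist")['T_tool_cam']))
R=np.array(st['eef_rot']);print(R.T@(np.array([440,-25,245])-st['tcp_pos'])/750)
```

```text
2.35 [ 225.1 -609.8  246.3] [[ 0.     0.961  0.277]
 [ 0.     0.277 -0.961]
 [-1.     0.     0.   ]] [ 75.3  22.6 -12.8  86.6   5.1  71.4  77.9]
[[   0.       0.261   -0.965 -143.582]
 [   1.      -0.       0.       0.817]
 [  -0.      -0.965   -0.261  -67.057]
 [   0.       0.       0.       1.   ]]
[ 0.002  0.491 -0.67 ]
```

Call:
{"api": "apply_moves", "payload": {
  "deltas": [
    [[1, 0, 0.038, -0.052, 0], [1, 0, 0.038, -0.052, 0], [1, 0, 0.038, -0.052, 0], [1, 0, 0.038, -0.052, 0], [1, 0, 0.038, -0.052, 0], [1, 0, 0.038, -0.052, 0], [1, 0, 0.038, -0.052, 0], [1, 0, 0.038, -0.052, 0], [1, 0, 0.038, -0.052, 0], [1, 0, 0.038, -0.052, 0], [1, 0, 0.038, -0.052, 0], [1, 0, 0.038, -0.052, 0]]
  ]
}}

```text
t: 3.6
tcp_pos: [424.5, -63.5, 246.8]
eef_rot: [[0.001, 0.962, 0.274], [-0.001, 0.274, -0.962], [-1.0, 0.001, 0.001]]
contact_force: [0.8, -1.2, 0.0]
finger_gap: 0.0
```

Call:
{"api": "apply_moves", "payload": {
  "deltas": [
    [[1, 0, 0.035, -0.046, 0], [1, 0, 0, 0, 0], [1, 0, 0, 0, 0]]
  ]
}}

```text
t: 3.9
tcp_pos: [439.9, -24.2, 246.4]
eef_rot: [[0.0, 0.961, 0.278], [-0.0, 0.278, -0.961], [-1.0, 0.0, 0.001]]
contact_force: [-0.5, -0.8, -0.2]
finger_gap: -0.001
```

Run:
```python
from h import *
np.set_printoptions(precision=1,suppress=True)
st=env.state();print(st['t'],np.array(st['tcp_pos']))
s=env.snapshot("wrist");cv2.imwrite("pics/w1.png",s['frame']);print(s['K'])
np.savez("pics/w1.npz",**s,R=st['eef_rot'],t=st['tcp_pos'])
for n,z in [("holder",0),("end_stop",40),("fixed_jaw",40),("jaw_face",40),("board_center",42),("board_near_edge",42),("knob_grip",69)]:
    for d in env.mark_of(n,"wrist")[:2]: print(n,round(d['p'],2),np.round(d['point']),atz(s,d['point'],z),atd(s,d['point']))
```

```text
3.9 [439.9 -24.2 246.4]
[[348.2   0.  281. ]
 [  0.  348.2 207.7]
 [  0.    0.    1. ]]
end_stop 0.59 [180. 506.] [659.7  38.4  40. ] [660.9  38.4  38.4]
fixed_jaw 0.94 [124. 430.] [564.1  68.   40. ] [557.7  66.7  55.7]
jaw_face 0.89 [252. 428.] [613.7 -56.5  40. ] [605.3 -52.4  55.3]
board_center 0.63 [181. 391.] [547.1   6.1  42. ] [536.5   8.9  71.5]
board_near_edge 0.84 [180. 323.] [480.6 -11.5  42. ] [480.3 -11.3  43.7]
knob_grip 0.96 [315. 436.] [ 633.5 -111.4   69. ] [ 621.9 -103.1   86.6]
```

View pics/w1.png

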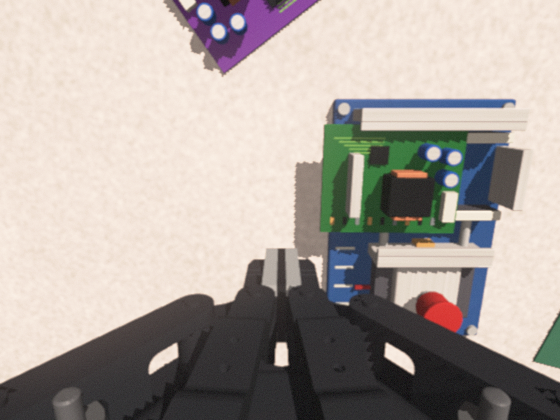

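Run:
```python
from h import *
np.set_printoptions(precision=1,suppress=True)
s=env.snapshot("wrist");st=env.state()
f=cv2.cvtColor(s['frame'],cv2.COLOR_BGR2HSV)
# jaw top inner edges / plate edges via colour: blue plate, green board extents
k,bs=red(s);print("red",k,bs)
P={'stop':((180,495.5),56,(85,0)),'tl':((100,331),12,(-90,78)),'tr':((101,515),12,(100,78))}
H=[];W=[]
for n,(p,z,h) in P.items(): W.append(atz(s,p,z)[:2]);H.append(h);print(n,W[-1])
H+=[(85,0),(15,-80),(15,-135)];W+=[(659.7,38.4),(613.7,-56.5),(633.5,-111.4)]
a,o,R,res=fit(H,W);print(a,o);print(res)
g=((abs(f[...,0].astype(int)-60)<20)&(f[...,1]>100)).astype('uint8');g[:,470:]=0;g[240:]=0
for r in (140,160,180,200,220):
    c=np.where(g[r])[0].min();w=atz(s,(r,c),44)[:2];print(r,c,w,R.T@(w-o))
for c in (335,370,420):
    q=np.where(g[:,c])[0];print(c,[R.T@(atz(s,(r,c),44)[:2]-o) for r in(q.min(),q.max())])
```

```text
red [310.5 441. ] [ 418  291   46   41 1188]
stop [639.5  36.8]
tl [468.   66.6]
tr [651.8 118.4]
16.770801715523834 [574.7  14.7]
[[-16.6  -2.4]
 [  2.    3.2]
 [  3.9   0.1]
 [  3.6  -0.8]
 [  1.6   1.1]
 [  5.5  -1.2]]
140 326 [471.   27.4] [-95.6  42. ]
160 325 [476.1   8.5] [-96.2  22.5]
180 324 [481.3 -10.9] [-96.8   2.4]
200 323 [486.7 -31. ] [-97.4 -18.3]
220 322 [492.3 -51.6] [-98.  -39.7]
335 [array([-87.2,  57.1]), array([-85. , -23.8])]
370 [array([-52.8,  45.3]), array([-47.7, -50.2])]
420 [array([-4.6, 50.4]), array([  4.7, -52. ])]
```

Call:
{"api": "apply_moves", "payload": {
  "deltas": [
    [[1, 0.06, 0, 0, 0], [1, 0.06, 0, 0, 0], [1, 0.06, 0, 0, 0], [1, 0.06, 0, 0, 0], [1, 0.045, 0, 0, 0], [1, 0.004, 0.01, 0, 0], [1, 0, 0.01, 0, 0], [1, 0, 0.01, 0, 0]]
  ]
}}

```text
t: 5.15
tcp_pos: [464.4, -18.4, 31.4]
eef_rot: [[0.004, 0.961, 0.277], [-0.0, 0.277, -0.961], [-1.0, 0.004, 0.001]]
contact_force: [0.2, -0.4, 0.6]
finger_gap: -0.004
```

Call:
{"api": "apply_moves", "payload": {
  "deltas": [
    [[1, 0, 0.01, 0, 0], [1, 0, 0.01, 0, 0], [1, 0, 0.01, 0, 0], [1, 0, 0.01, 0, 0], [1, 0, 0.01, 0, 0]]
  ]
}}

```text
t: 5.65
tcp_pos: [497.8, -8.3, 29.7]
eef_rot: [[-0.0, 0.961, 0.277], [-0.0, 0.277, -0.961], [-1.0, -0.0, 0.0]]
contact_force: [-3.5, -0.7, 3.6]
finger_gap: 0.001
```

Call:
{"api": "apply_moves", "payload": {
  "deltas": [
    [[1, 0, 0.005, 0, 0], [1, 0, 0.005, 0, 0], [1, 0, 0, 0, 0]]
  ]
}}

```text
t: 5.95
tcp_pos: [505.6, -5.8, 29.5]
eef_rot: [[0.001, 0.961, 0.277], [0.001, 0.277, -0.961], [-1.0, 0.002, -0.0]]
contact_force: [-0.3, -0.5, 0.6]
finger_gap: -0.001
```

Run:
```python
from h import *
s=env.snapshot("wrist");cv2.imwrite("pics/w2.png",cv2.resize(s['frame'][100:300,280:560],None,fx=2.5,fy=2.5))
s=env.snapshot("top");cv2.imwrite("pics/t2.png",cv2.resize(s['frame'][130:240,230:360],None,fx=4,fy=4,interpolation=2))
```

```text
(no output)
```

View pics/w2.png

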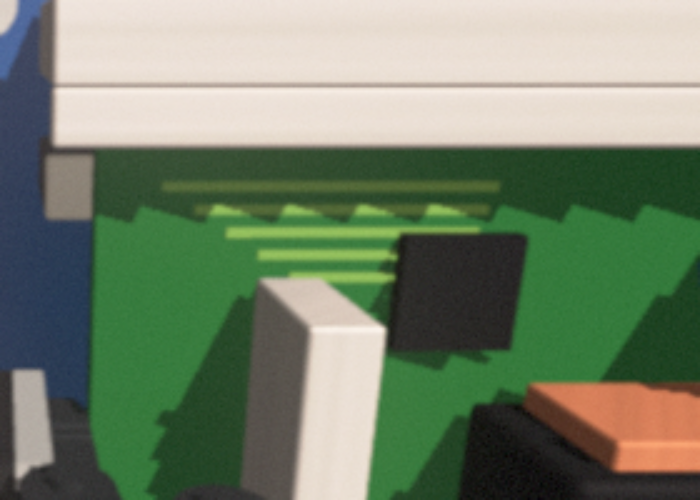

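Call:
{"api": "apply_moves", "payload": {
  "deltas": [
    [[1, 0, 0.004, 0, 0], [1, 0, 0.003, 0, 0], [1, 0, 0.002, 0, 0]]
  ]
}}

```text
t: 6.35
tcp_pos: [511.2, -4.4, 29.5]
eef_rot: [[-0.0, 0.961, 0.277], [-0.0, 0.277, -0.961], [-1.0, -0.0, 0.0]]
contact_force: [-3.1, -1.0, 1.2]
finger_gap: 0.002
```

Call:
{"api": "apply_moves", "payload": {
  "deltas": [
    [[1, 0, 0.002, 0, 0], [1, 0, 0, 0, 0]]
  ]
}}

```text
t: 6.55
tcp_pos: [513.1, -3.8, 29.5]
eef_rot: [[0.001, 0.961, 0.277], [0.0, 0.277, -0.961], [-1.0, 0.001, -0.0]]
contact_force: [-1.3, -0.4, -0.2]
finger_gap: -0.001
```

Call:
{"api": "apply_moves", "payload": {
  "deltas": [
    [[1, 0, 0.002, 0, 0], [1, 0, 0, 0, 0]]
  ]
}}

```text
t: 6.75
tcp_pos: [513.3, -3.7, 29.4]
eef_rot: [[-0.002, 0.961, 0.277], [-0.001, 0.277, -0.961], [-1.0, -0.002, 0.0]]
contact_force: [-3.9, -1.6, 3.1]
finger_gap: -0.002
```

Call:
{"api": "apply_moves", "payload": {
  "deltas": [
    [[1, 0, 0.002, 0, 0], [1, 0, 0, 0, 0]]
  ]
}}

```text
t: 6.95
tcp_pos: [513.3, -3.7, 29.3]
eef_rot: [[-0.005, 0.961, 0.277], [-0.002, 0.277, -0.961], [-1.0, -0.005, 0.0]]
contact_force: [-7.3, -2.4, 6.5]
finger_gap: -0.001
```

Call:
{"api": "apply_moves", "payload": {
  "deltas": [
    [[1, 0, 0.003, 0, 0], [1, 0, 0, 0, 0], [1, 0, 0, 0, 0]]
  ]
}}

```text
t: 7.25
tcp_pos: [513.4, -3.8, 28.9]
eef_rot: [[-0.009, 0.961, 0.277], [-0.003, 0.277, -0.961], [-1.0, -0.009, 0.001]]
contact_force: [-10.4, -2.2, 9.0]
finger_gap: -0.002
```

Run:
```python
from h import *
s=env.snapshot("wrist");cv2.imwrite("pics/w3.png",cv2.resize(s['frame'][100:300,280:560],None,fx=2.5,fy=2.5))
```

```text
(no output)
```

View pics/w3.png

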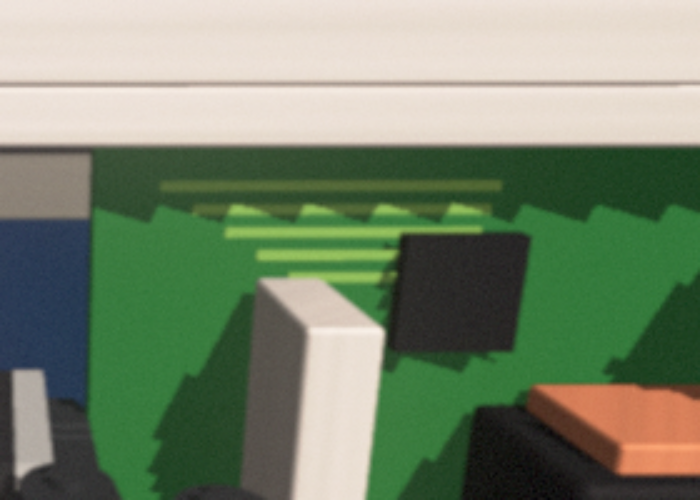

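Call:
{"api": "apply_moves", "payload": {
  "deltas": [
    [[1, 0, -0.015, 0, 0], [1, 0, -0.02, 0, 0], [1, -0.06, 0, 0, 0], [1, -0.06, 0, 0, 0], [0, -0.06, 0, 0, 0], [-1, -0.06, 0, 0, 0], [-1, 0, 0.035, 0.044, 0], [-1, 0, 0.035, 0.044, 0], [-1, 0, 0.035, 0.044, 0], [-1, 0, 0.035, 0.044, 0], [-1, 0, 0, 0, 0], [-1, 0, 0, 0, 0]]
  ]
}}

```text
t: 8.5
tcp_pos: [630.9, -107.7, 209.2]
eef_rot: [[0.002, 0.961, 0.276], [0.001, 0.276, -0.961], [-1.0, 0.002, -0.001]]
contact_force: [0.1, 0.7, 0.1]
finger_gap: 1.0
```

Run:
```python
from h import *
np.set_printoptions(precision=1,suppress=True)
st=env.state();print(np.array(st['tcp_pos']),st['t'])
s=env.snapshot("wrist");cv2.imwrite("pics/w4.png",s['frame'])
for n,z in [("end_stop",40),("fixed_jaw",40),("jaw_face",40),("board_center",42),("board_near_edge",42),("knob_grip",69)]:
    for d in env.mark_of(n,"wrist")[:2]: print(n,round(d['p'],2),np.round(d['point']),atz(s,d['point'],z),atd(s,d['point']))
k,bs=red(s);print(k,bs)
# rim-top points by depth
f=cv2.cvtColor(s['frame'],cv2.COLOR_BGR2HSV);m=((f[...,0]<8)|(f[...,0]>172))&(f[...,1]>120)
P=np.array([atd(s,p) for p in np.argwhere(m)]);T=P[abs(P[:,2]-86)<4];print(len(T),T.min(0),T.max(0),np.median(T,0),cv2.minEnclosingCircle(T[:,:2].astype('float32')))
```

```text
[ 630.9 -107.7  209.2] 8.5
end_stop 0.76 [ 25. 366.] [659.   45.1  40. ] [658.1  43.5  45.8]
jaw_face 0.95 [124. 281.] [613.6 -49.6  40. ] [613.5 -49.2  56.1]
board_center 0.73 [ 27. 281.] [592.8  23.3  42. ] [594.7  16.6  73.9]
board_center 0.71 [122. 280.] [612.5 -48.8  42. ] [612.4 -48.4  57.2]
board_near_edge 0.86 [ 26. 195.] [525.7   4.7  42. ] [526.7   4.1  45.7]
knob_grip 0.9 [195. 280.] [ 629. -106.   69.] [ 627.9 -101.7   88.2]
[198. 280.] [ 256  174   49   49 1835]
1872 [ 609.8 -123.7   83.2] [648.1 -84.7  89. ] [ 628.8 -103.7   87.7] ((629.1914672851562, -104.36698913574219), 19.720867156982422)
```

View pics/w4.png

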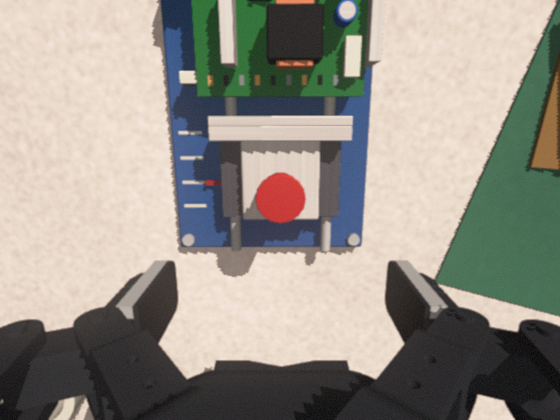

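Call:
{"api": "apply_moves", "payload": {
  "deltas": [
    [[-1, 0.04, -0.0012, -0.004, 0], [-1, 0.05, 0, 0, 0], [-1, 0.05, 0, 0, 0], [-1, 0.05, 0, 0, 0], [-1, 0.0255, 0, 0, 0], [-1, 0, 0, 0, 0]]
  ]
}}

```text
t: 9.45
tcp_pos: [625.3, -104.6, 44.8]
eef_rot: [[-0.006, 0.961, 0.278], [0.001, 0.278, -0.961], [-1.0, -0.006, -0.002]]
contact_force: [0.1, -0.4, -0.0]
finger_gap: 1.001
```

Call:
{"api": "apply_moves", "payload": {
  "deltas": [
    [[0.2, 0, 0, 0, 0], [0.2, 0, 0, 0, 0], [1, 0, 0, 0, 0], [1, 0, 0, 0, 0], [1, 0, 0, 0, 0], [1, 0, 0, 0, 0], [1, 0, 0, 0, 0]]
  ]
}}

```text
t: 10.15
tcp_pos: [629.7, -104.9, 50.0]
eef_rot: [[0.003, 0.961, 0.277], [-0.001, 0.277, -0.961], [-1.0, 0.003, 0.002]]
contact_force: [-0.5, -0.3, 6.7]
finger_gap: 0.439
```

Call:
{"api": "apply_moves", "payload": {
  "deltas": [
    [[1, -0.005, 0, 0, 0], [1, -0.007, 0, 0, 0], [1, -0.007, 0, 0, 0], [1, -0.005, 0, 0, 0], [1, 0, 0, 0, 0], [1, 0, 0, 0, 0]]
  ]
}}

```text
t: 10.75
tcp_pos: [629.5, -104.7, 65.2]
eef_rot: [[0.003, 0.961, 0.277], [0.001, 0.277, -0.961], [-1.0, 0.004, 0.0]]
contact_force: [7.1, -0.2, -11.5]
finger_gap: 0.438
```

Run:
```python
from h import *
np.set_printoptions(precision=1,suppress=True)
s=env.snapshot("wrist");cv2.imwrite("pics/w5.png",s['frame'])
f=cv2.cvtColor(s['frame'],cv2.COLOR_BGR2HSV);m=((f[...,0]<8)|(f[...,0]>172))&(f[...,1]>120)
P=np.array([atd(s,p) for p in np.argwhere(m)]);P=P[P[:,2]>80];print(len(P),np.median(P,0),np.percentile(P[:,2],[10,50,90]))
```

```text
Traceback (most recent call last):
  File "h.py", line 14, in atd
    t,d=ray(s,p);r,c=map(int,np.round(p));w=s['z_map'][max(r-1,0):r+2,max(c-1,0):c+2];w=w[w>0]
        ~~~^^^^^
  File "h.py", line 9, in ray
    R,t=cam(s);K=np.array(s['K']);r,c=p
        ~~~^^^
  File "h.py", line 4, in cam
    st=env.state()
ValueError: time passes only in moves, steps and waits
```

View pics/w5.png

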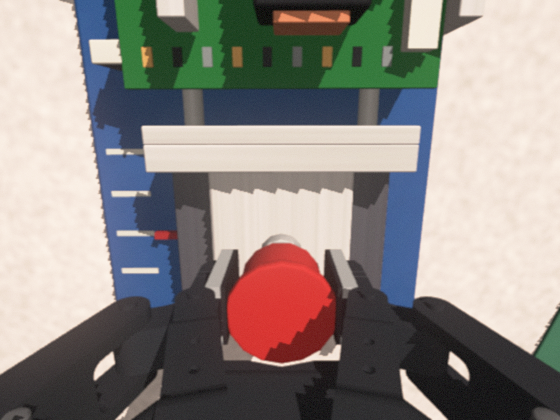

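Call:
{"api": "apply_moves", "payload": {
  "deltas": [
    [[1, 0, 0, -0.006, 0], [1, 0, 0, -0.007, 0], [1, 0, 0, -0.007, 0], [1, 0, 0, -0.007, 0], [1, 0, 0, -0.005, 0], [1, 0, 0, 0, 0], [1, 0, 0, 0, 0]]
  ]
}}

```text
t: 11.5
tcp_pos: [622.7, -81.3, 65.1]
eef_rot: [[0.003, 0.961, 0.278], [0.001, 0.278, -0.961], [-1.0, 0.003, -0.0]]
contact_force: [5.1, 0.9, -9.6]
finger_gap: 0.44
```

Call:
{"api": "apply_moves", "payload": {
  "deltas": [
    [[1, 0.006, 0, 0, 0], [1, 0.006, 0, 0, 0], [1, 0.006, 0, 0, 0], [1, 0.003, 0, 0, 0], [1, 0, 0, 0, 0]]
  ]
}}

```text
t: 12.0
tcp_pos: [622.7, -81.3, 50.3]
eef_rot: [[0.003, 0.961, 0.277], [0.001, 0.277, -0.961], [-1.0, 0.003, -0.0]]
contact_force: [5.0, 1.3, -6.0]
finger_gap: 0.437
```

Call:
{"api": "apply_moves", "payload": {
  "deltas": [
    [[-1, 0, 0, 0, 0], [-1, 0, 0, 0, 0], [-1, 0, 0, 0, 0], [-1, 0, 0, 0, 0], [-1, -0.03, 0, 0, 0], [-1, -0.05, 0, 0, 0], [-1, -0.05, 0, 0, 0], [-1, -0.05, 0, 0, 0], [-1, -0.03, 0, 0, 0], [-1, 0, 0, 0, 0], [-1, 0, 0, 0, 0]]
  ]
}}

```text
t: 13.1
tcp_pos: [621.2, -81.9, 207.7]
eef_rot: [[-0.0, 0.961, 0.277], [-0.001, 0.277, -0.961], [-1.0, -0.0, 0.001]]
contact_force: [-0.3, 0.2, -1.5]
finger_gap: 0.997
```

Run:
```python
from h import *
np.set_printoptions(precision=1,suppress=True)
st=env.state();print(np.array(st['tcp_pos']))
s=env.snapshot("wrist");cv2.imwrite("pics/w6.png",s['frame'])
T0=cam(s)
import h
h.cam=lambda s:T0
for n,z in [("end_stop",40),("jaw_face",40),("board_center",42),("board_near_edge",42),("knob_grip",69)]:
    for d in env.mark_of(n,"wrist")[:2]: print(n,round(d['p'],2),np.round(d['point']),atz(s,d['point'],z),atd(s,d['point']))
f=cv2.cvtColor(s['frame'],cv2.COLOR_BGR2HSV);m=((f[...,0]<8)|(f[...,0]>172))&(f[...,1]>120)
P=np.array([atd(s,p) for p in np.argwhere(m)]);T=P[P[:,2]>80];print(len(T),np.median(T,0),cv2.minEnclosingCircle(T[:,:2].astype('float32')))
```

```text
[621.2 -81.9 207.7]
end_stop 0.63 [ 59. 367.] [658.9  44.2  40. ] [658.2  43.4  43.8]
jaw_face 0.96 [129. 282.] [606.7 -29.5  40. ] [606.5 -28.9  54.8]
board_center 0.56 [ 60. 286.] [594.8  25.1  42. ] [595.6  21.1  71.3]
board_near_edge 0.61 [ 64. 198.] [525.8   1.8  42. ] [518.4   3.6  12.6]
knob_grip 0.67 [202. 281.] [622.4 -85.7  69. ] [621.3 -81.6  85.7]
1879 [622.5 -81.   85.7] ((640.969970703125, -72.12117004394531), 39.85471725463867)
```

View pics/w6.png

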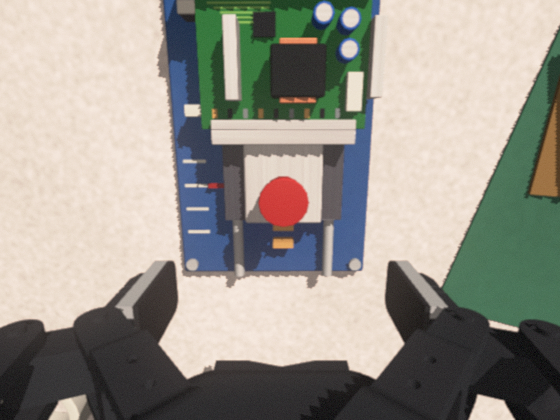

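Call:
{"api": "apply_moves", "payload": {
  "deltas": [
    [[-1, 0, 0.045, -0.03, 0], [-1, 0, 0.045, -0.03, 0], [-1, 0, 0, 0, 0], [-1, 0, 0, 0, 0]]
  ]
}}

```text
t: 13.8
tcp_pos: [673.8, -18.4, 206.8]
eef_rot: [[-0.001, 0.96, 0.28], [0.0, 0.28, -0.96], [-1.0, -0.001, -0.001]]
contact_force: [-0.0, -0.6, -0.4]
finger_gap: 1.003
```

Run:
```python
from h import *
np.set_printoptions(precision=1,suppress=True)
s=env.snapshot("wrist");T0=cam(s)
import h
h.cam=lambda s:T0
np.save("pics/w7.npy",s['z_map']);cv2.imwrite("pics/w7.png",cv2.resize(s['frame'][40:240,140:400],None,fx=3,fy=3,interpolation=2))
a=np.radians(16.3);R=np.array([[np.cos(a),-np.sin(a)],[np.sin(a),np.cos(a)]]);o=np.array([577.5,15])
for r in (100,120,140,160):
    print(r,[(c,*np.round([*(R.T@(atd(s,(r,c))[:2]-o)),atd(s,(r,c))[2]],0).astype(int)) for c in range(250,330,4)])
```

```text
100 [(250, np.int64(57), np.int64(17), np.int64(45)), (254, np.int64(60), np.int64(17), np.int64(45)), (258, np.int64(64), np.int64(17), np.int64(45)), (262, np.int64(67), np.int64(17), np.int64(45)), (266, np.int64(70), np.int64(17), np.int64(45)), (270, np.int64(74), np.int64(17), np.int64(45)), (274, np.int64(77), np.int64(17), np.int64(45)), (278, np.int64(80), np.int64(17), np.int64(45)), (282, np.int64(84), np.int64(17), np.int64(45)), (286, np.int64(87), np.int64(17), np.int64(51)), (290, np.int64(90), np.int64(17), np.int64(57)), (294, np.int64(93), np.int64(17), np.int64(57)), (298, np.int64(97), np.int64(17), np.int64(56)), (302, np.int64(103), np.int64(19), np.int64(2)), (306, np.int64(107), np.int64(19), np.int64(1)), (310, np.int64(111), np.int64(19), np.int64(1)), (314, np.int64(115), np.int64(19), np.int64(1)), (318, np.int64(118), np.int64(19), np.int64(1)), (322, np.int64(122), np.int64(19), np.int64(1)), (326, np.int64(126), np.int64(19), np.int64(1))]
120 [(250, np.int64(57), np.int64(1), np.int64(45)), (254, np.int64(60), np.int64(1), np.int64(45)), (258, np.int64
[... 2159 characters left out ...]
 (274, np.int64(77), np.int64(-32), np.int64(54)), (278, np.int64(80), np.int64(-32), np.int64(54)), (282, np.int64(84), np.int64(-33), np.int64(45)), (286, np.int64(88), np.int64(-37), np.int64(13)), (290, np.int64(91), np.int64(-37), np.int64(13)), (294, np.int64(95), np.int64(-37), np.int64(13)), (298, np.int64(99), np.int64(-37), np.int64(13)), (302, np.int64(104), np.int64(-39), np.int64(1)), (306, np.int64(108), np.int64(-39), np.int64(1)), (310, np.int64(112), np.int64(-39), np.int64(1)), (314, np.int64(116), np.int64(-39), np.int64(1)), (318, np.int64(120), np.int64(-39), np.int64(1)), (322, np.int64(124), np.int64(-39), np.int64(1)), (326, np.int64(128), np.int64(-39), np.int64(1))]
```

View pics/w7.png

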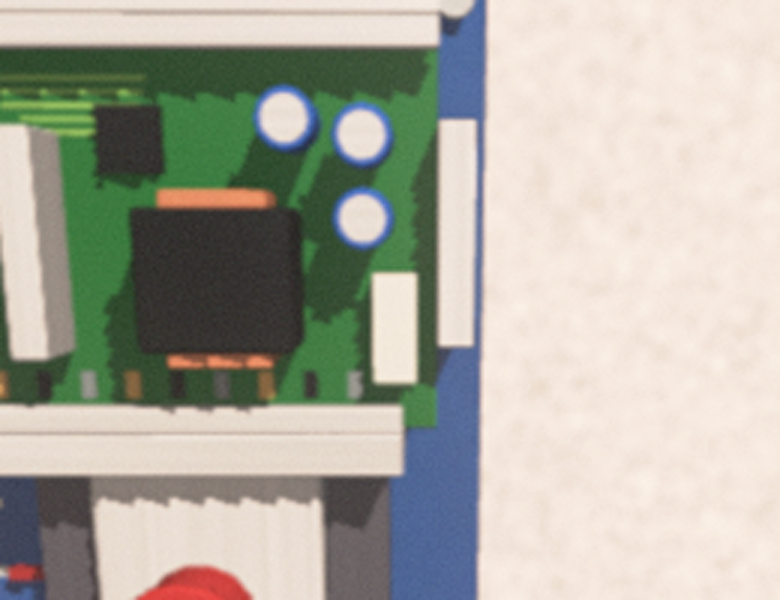

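The board's edge touches the end stop all along, the board is square, the lip covers its edge, and the pointer is at the +24 mark. The gripper is clear, so I'm handing in.

```bash
python3 -c "
from rig import env
print(env.finish_job(), env.state()['t'])"
```

```text
the job is handed in; nothing more can be done
the job is handed in; nothing more can be done
```

I slid the green board home with closed fingers until it came up hard against the end stop (about 10 N with no further movement). I then gripped the red knob, lifted it about 15 mm and moved the jaw about 24 mm towards the board. I lowered the knob until the tool was back at its starting height, let go and backed off. I handed the job in at about 14 s.

**Last checks:**
- **Board:** it touches the end stop along the stop's whole width and lies square, with its top at about 45 mm (44 expected).
- **Jaw:** the lip covers the board's edge and the pointer is on the +24 mm mark. The knob moved about 24 mm between the two pictures.
- **Pin:** the knob's top measured 86 mm, which is the pin-in height. The same measurement gave 88 mm before the move, so it is good to about 2 mm.
- **Gripper and bystanders:** the gripper is clear with no contact force. I never reached near the bystanders, but I did not measure them again at the end.

**Disagreements:** I left out one holder measurement that was 17 mm off, because I had picked the wrong edge of the end stop. An earlier oblique picture suggested a gap of about 4 mm between board and stop, but the overhead view and the depth data showed none.

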